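Stack the valve parts and hold the gauge arm at its setting

TASK

Finish the valve stack in the fixture pocket: put the spacer over the spigot of the brass body, let go, then put the top disc on it, both lying flat and fully down. Then squeeze the grip block of the telescoping gauge arm so that its lock button is pressed in, draw the arm out over the stack until its pointer lines up with the brass index on the scale, and finish while still holding it there, button pressed, because a spring would pull it back. Leave the index, the portafilter, the spanner and the tin where they are.

Things in the scene. Friction and masses are not known exactly. Their poses are not given: they have to be found in the camera images.
- fixture: Fixed fixture: dark steel base plate 110 x 360 x 8 mm with an aluminium pocket block 90 x 90 mm on it, top 28 mm above the table; round pocket 62 mm across, 14 mm deep. Origin at table height under the pocket's centre; the plate reaches 50 mm to +y of it, 310 mm to -y, 55 mm either way in x. Its y axis is the way the gauge arm extends. It stands turned up to 0.25 rad.
- sleeve_end (a point): Middle of the mouth of the gauge arm's aluminium sleeve, 104 mm above the table, 135 mm to -y of the pocket's centre. The sleeve, 30 mm wide, runs from here 165 mm to the fixture's -y on two posts, 91 to 117 mm above the table, with a mark each 10 mm on its top. On it, 8 mm behind the mouth and 10 to 18 mm to +x, stands a steel catch up to 127 mm above the table.
- valve_body: Loose brass valve body, 0.45 kg, already seated in the pocket (1 mm play all round). Origin at the centre of its underside, 14 mm above the table, z up. Flange 60 mm diameter up to 16 mm above the origin, neck 38 mm diameter up to the flat shoulder at 30 mm, then an upright spigot 20 mm diameter up to 58 mm, its tip tapered over 5 mm.
- spacer: Steel spacer ring lying on the table: the narrower, taller ring. Outside 44 mm diameter, bore 23.6 mm, 18 mm high, about 60 g. Origin at the centre of its underside, z up. Seated on the shoulder its origin is 30 mm above that of the valve body.
- top_disc: Steel top disc lying on the table: the wider, flatter ring. Outside 56 mm diameter, bore 23.6 mm, 12 mm high, about 120 g. Origin at the centre of its underside, z up. Seated on the spacer its origin is 48 mm above that of the valve body and the spigot's tip is 2 mm below its top.
- handle: Black grip block on the outer end of the gauge arm: 30 mm (x) x 24 mm (y) x 44 mm high, axes as the fixture's. Origin at mid width, 138 mm above the table; block from 114 to 158 mm above it. At home it stands 110 mm to -y of the pocket's centre, 13 mm ahead of the sleeve. Grip it from above, closing along x: one finger presses the button in, the other bears on the -x face.
- lock_button (a joint): Travel of the round lock button, 16 mm diameter, that sticks out 8 mm from the block's +x face at its origin's height: 0 out, 0.006 m fully in (2 mm still stands out). Moves from about 2 N, fully in at 6 N, springs back. The arm is locked at home until the button is in by about 4.5 mm; elsewhere there is no lock.
- gauge_arm (a joint): Extension of the gauge arm, m: 0 home (locked), grows towards the fixture's +y, end stop at 0.150. A return spring pulls it home with about 2 N at home, 3.5 N at 120 mm. Its gauge foot hangs 8 mm to +y of the block's centre and passes 10 mm above the seated disc (84 mm above the table).
- pointer (a point): Tip of the dark steel pointer of the gauge arm, which stands up through the slot in the sleeve's top and moves with the arm, 170 mm behind the grip block (120 mm above the table).
- index_tip (a point): Tip of the brass index clip on the +x side of the sleeve, 120 mm above the table: it stays put (stiff) and marks the wanted setting. The arm is set when the pointer and this tip have the same y in the fixture's frame, an extension of 80 to 120 mm.
- portafilter: Bystander: steel portafilter cup 70 mm across, 50 mm high, with a black handle along its -x, 170 mm long from the centre. Origin under the cup's centre.
- spanner: Bystander: steel spanner lying flat, 170 mm long along its x. Origin at mid length.
- tin: Bystander: upright tin, 68 mm diameter, 60 mm high. Origin at the centre of its underside.

How it is judged (in metres and radians):
On the way, in this order (a step that is already met when the one before it is completed fails the run):
1. the spacer lies flat on the body's shoulder, over the spigot, let go (horizontal distance between spacer and valve_body below 0.0045 m and z of spacer in the frame of valve_body between 0.0275 and 0.0325 m and angle between spacer's own z axis and vertical below 0.07 rad and contact force between spacer and the fingers below 0.2 N and value of joint gauge_arm below 0.006 m), for 0.2 s.
2. the top disc lies flat on the spacer, let go, the arm still at home (horizontal distance between each of spacer, top_disc and valve_body below 0.0045 m and z of spacer in the frame of valve_body between 0.0275 and 0.0325 m and angle between each of spacer, top_disc's own z axis and vertical below 0.07 rad and z of top_disc in the frame of valve_body between 0.0455 and 0.0505 m and contact force between top_disc and the fingers below 0.2 N and value of joint gauge_arm below 0.006 m), for 0.2 s.
3. the lock button is pressed in by the fingers and the arm leaves home (value of joint lock_button above 0.004 m and value of joint gauge_arm above 0.02 m and contact force between handle and the fingers above 1 N), for 0.1 s.
At the end, for the whole second after the job is handed in: The spacer and the top disc lie flat on the seated body, centred on it within 4.5 mm, each within 2.5 mm of its seated height; the arm stands still with its pointer within 4 mm of the index along the scale, and the fingers hold the grip block (over 2 N) with the lock button in by more than 4 mm (horizontal distance between each of spacer, top_disc and valve_body below 0.0045 m and z of spacer in the frame of valve_body between 0.0275 and 0.0325 m and angle between each of spacer, top_disc's own z axis and vertical below 0.07 rad and z of top_disc in the frame of valve_body between 0.0455 and 0.0505 m and horizontal distance between valve_body and fixture below 0.004 m and z of valve_body in the frame of fixture below 0.0165 m and angle between valve_body's own z axis and vertical below 0.05 rad and y of pointer in the frame of index_tip between -0.004 and 0.004 m and value of joint lock_button above 0.004 m and velocity of joint gauge_arm between -0.01 and 0.01 m/s and contact force between handle and the fingers above 2 N and contact force between handle and top_disc below 0.1 N); the arm keeps its last pose, push and grip.
It fails at once if the index is shifted more than 4 mm (distance of index_tip from where it was at the start of the episode above 0.004 m).
It fails at once if the portafilter is shifted more than 30 mm (distance of portafilter from where it was at the start of the episode above 0.03 m).
It fails at once if the spanner is shifted more than 30 mm (distance of spanner from where it was at the start of the episode above 0.03 m).
It fails at once if the tin is shifted more than 30 mm (distance of tin from where it was at the start of the episode above 0.03 m).
It also fails if it takes over 59 s, if anything falls off the work surface, if the arm or the gripper's body presses on something with over 40 N, if the wrist force passes 120 N, or if a joint passes its speed limit or range.

ROBOT

A 6-joint arm with a two-finger parallel gripper is mounted at the origin on the work surface. World frame = base frame: x ahead of the robot, y to its left, z up, the work surface at z = 0. Lengths are in mm, angles in rad, forces in N, time in s.
With the tool pointing down it reaches from about 350 to 875 mm from the base axis. Payload 15.5 kg.
Tool frame: the origin (TCP) lies midway between the tips of the shut fingers; the grasp point (between the pads) lies 19 mm behind it; z points along the fingers, y is the direction in which the jaws open and shut (so a half turn about z gives the same grasp; the last joint's range is limited). The gripper opens to 85 mm and grips with 20 to 120 N. Pads are 22 mm wide; open, the fingers measure 114 mm over their backs; the gripper's body (76 mm by 85 mm) begins 54 mm behind the grasp point. The pads swing forward as they close: fully open they stand 13 mm farther back than shut.
Start: joints at [1.107, 0.494, 1.345, -0, 1.302, -0.096], TCP at [225.306, 582.978, 231.277] pointing down, gripper open.
Joint ranges: [-2.91, 2.91], [-0.82, 2.16], [0.22, 2.67], [-1.22, 4.37], [0.12, 2.79], [-3.08, 3.08]. Speed limits (rad/s): [1.89, 1.89, 2.57, 3.01, 3.01, 3.01].

INTERFACE

Orientations are given as a unit quaternion [x, y, z, w].
In Python, from rig import env, vision gives the robot as it stands.
- The arm moves only by the tool drive_tool, never from a script. Its argument "motion" is a list of rows, each a list of 2 entries, a list of its own where there are three numbers: the shift along the tool's x, y, z in m, then the turn, a rotation vector about the tool's x, y, z in degrees. In form: [[[dx, dy, dz], [rx, ry, rz]], ...]. A call has 1 to 10 rows; each row shifts and turns the commanded pose from where the row before left it, along the tool's axes as they then stand; what a row does not reach is not made up. A row lasts 1/8 s, in which the tool goes at most 62.5 mm and 10.7 degrees, less where a joint would pass 70% of its speed; a pose out of reach is approached as far as the arm can. A call is refused whole if a number of a shift passes 0.0625 or a number of a turn 10.7, either way. A call with a gripper value outside its range is refused whole. "gripper" is the opening in per cent of the stroke, from 0 (shut) to 100 (fully open), set as the call begins (left out, the last holds). The fingers move at their own pace and stop on an object; "grip_force" is the grip in N (left out, the last holds). Time passes only in rows, so rows that do not move let the fingers close. It gives the time, the measured TCP pose, the force and the opening at its end, in the units of the state.
- env.state(): the state, without advancing time (a new reading comes with each control period).
- vision.grab_frame(name): name is "scene" or "side" or "wrist"; returns a dict with "frame" (400x640x3 uint8, blue, green, red), "fx", "fy", "cx", "cy" (pixels), "T" (4x4, takes a point from camera to world coordinates); the wrist camera has in their place "hand_eye" (4x4, takes a point from camera to tool coordinates, whose origin is the TCP and whose axes are the flange's). Camera axes: x right, y up, looking along -z (the intrinsics and any distortion apply to the point x, -y, -z); pixel columns grow to the right and rows downward; lengths in mm; the calibration is good to about 2 mm. A picture is of the moment at which its call begins: read the wrist's pose just before it. There is no depth.
- env.close_job(): hands the job in, once; it reports no verdict.
The state is a dict: "t": time; "joint_positions": joint angles; "qvel": joint speeds; "joint_efforts": joint torques, N m; "tool_pos": TCP position; "tcp_rot": TCP orientation; "wrist_force": force on the tool from outside, world axes, zero at the start; "torque": the same for the moment, N m; "opening": finger opening in mm.
Only numpy, scipy, OpenCV 4.12 (cv2) and the standard library are available. Lean on these libraries where they do the work, as an engineer would, in place of code of your own. Each camera call takes 0.05 s, during which the arm holds its last target. There are 200 camera calls.

## Working session

There is one attempt and no reset: what is moved stays moved. The work goes in short steps, Python scripts to look and compute and a tool call to move; the robot and the scene stay as the last step left them, time stands still between calls to the robot, and variables do not carry over. Pictures are saved under pics/ and viewed, about 8 in all and at most 12, crops included, and the job is handed in when it is done.

Besides the shell and the picture viewer there is one more tool, called after ">>>" as name(argument=value, ...) on one line, values as JSON. drive_tool: Moves the arm, as the interface text tells. Its arguments: {"type":"object","properties":{"motion":{"type":"array"},"gripper":{"type":"number"},"grip_force":{"type":"number"}},"required":["motion"]}

```bash
mkdir -p pics; ls; cat > h.py <<'E'
import numpy as np, cv2
from scipy.spatial.transform import Rotation as R
from rig import env, vision
def pose():
    s=env.state(); p=np.array(s['tool_pos'],float); r=R.from_quat(s['tcp_rot']); return s,p,r
def grab(name):
    s,p,r=pose(); f=vision.grab_frame(name)
    if name=='wrist':
        T=np.eye(4); T[:3,:3]=r.as_matrix(); T[:3,3]=p; f['T']=T@np.array(f['hand_eye'])
    else: f['T']=np.array(f['T'])
    np.savez('last_%s.npz'%name,**{k:np.array(v) for k,v in f.items()})
    return f
def load(name): return dict(np.load('last_%s.npz'%name,allow_pickle=True))
def ray(f,u,v,z):
    d=np.array([(u-f['cx'])/f['fx'],-(v-f['cy'])/f['fy'],-1]); d=f['T'][:3,:3]@d; o=f['T'][:3,3]
    return o+d*(z-o[2])/d[2]
def proj(f,P):
    q=np.linalg.inv(f['T'])@np.append(P,1); return f['cx']+f['fx']*q[0]/-q[2], f['cy']-f['fy']*q[1]/-q[2]
def save(img,n,c=None,k=1):
    if c: img=img[c[1]:c[3],c[0]:c[2]]
    cv2.imwrite('pics/'+n+'.png',cv2.resize(img,None,fx=k,fy=k,interpolation=cv2.INTER_CUBIC))
def ts(dx,dy,dz=0):
    s,p,r=pose(); return r.inv().apply([dx,dy,dz])
E
python3 - <<'E'
from h import *
np.set_printoptions(precision=3,suppress=True)
s,p,r=pose(); print(s['t'],r.as_matrix(),s['opening'])
for n in ['scene','side','wrist']:
    f=grab(n); save(f['frame'],n+'0'); print(n,f['fx'],f['cx'],f['cy'],f['T'], [k for k in f])
    if n=='wrist': print(f['hand_eye'])
E
```

```text
pics
0.0 [[-0.933  0.361 -0.001]
 [ 0.361  0.933 -0.001]
 [ 0.    -0.001 -1.   ]] 85.27968115509502
scene 508.2098314912896 318.91671300686573 194.38451591003727 [[  -0.473   -0.683    0.556 1222.399]
 [   0.881   -0.355    0.313  396.441]
 [  -0.016    0.638    0.77   999.676]
 [   0.       0.       0.       1.   ]] ['frame', 'fx', 'fy', 'cx', 'cy', 'T']
side 462.4599291864751 324.3658301344096 199.0705322653159 [[   0.763    0.462   -0.452  130.463]
 [  -0.646    0.566   -0.512 -435.485]
 [   0.019    0.683    0.73   816.611]
 [   0.       0.       0.       1.   ]] ['frame', 'fx', 'fy', 'cx', 'cy', 'T']
wrist 347.3802166826668 320.1952716421906 194.57667400235184 [[  0.361  -0.89   -0.278 154.935]
 [  0.932   0.345   0.108 611.249]
 [ -0.001  -0.298   0.955 373.204]
 [  0.      0.      0.      1.   ]] ['frame', 'fx', 'fy', 'cx', 'cy', 'hand_eye', 'T']
[[  -0.001    0.954    0.298   75.811]
 [   1.       0.001   -0.       1.182]
 [  -0.       0.298   -0.954 -142.447]
 [   0.       0.       0.       1.   ]]
```

```bash
python3 - <<'E'
from h import *
a=load('scene')['frame'];b=load('side')['frame']
save(a,'s1',None,1.25);save(b,'d1',None,1.25)
E
```

```text
(no output)
```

View pics/s1.png

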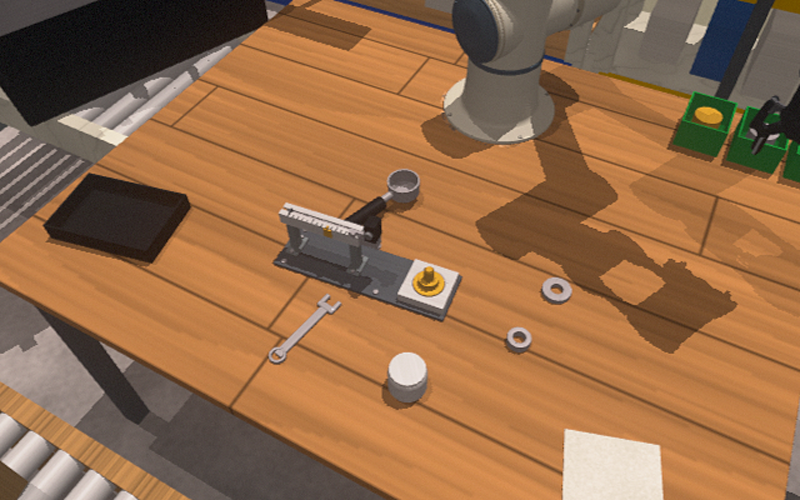

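View pics/d1.png

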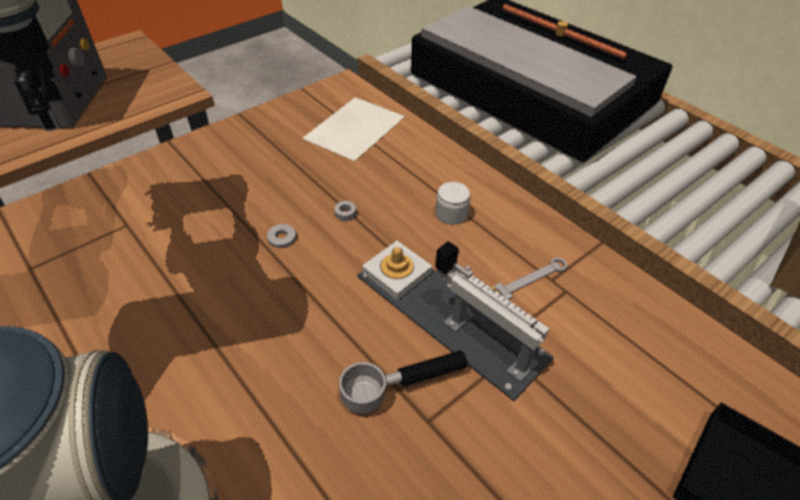

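The scene view shows the disc at (557,290), the spacer at (518,339) and the spigot tip at (429,268). The grip block at (373,225) is partly hidden behind the sleeve, and the brass clip is at (328,232). The side view shows the disc at (282,234), the spacer at (345,209), the spigot tip at (396,249) and the block at (447,258). All of these are in 1.25x pixels.

```bash
python3 - <<'E'
from h import *
np.set_printoptions(precision=1,suppress=True)
S=load('scene');D=load('side')
for n,a,b,z in [('disc',(557,289.5),(282,234),12),('spacer',(518,338),(345,208.5),18),('tip',(429,268),(396.5,248),72),('tin',(408,364),(453,192),60),('cup',(403,178),(363,378),50),('sleeve far',(282,208),(545,335),117),('mouth',(362,230),(452,272),117),('block',(373,222),(447,248),158)]:
    print(n,ray(S,a[0]/1.25,a[1]/1.25,z)[:2],ray(D,b[0]/1.25,b[1]/1.25,z)[:2])
s=S['frame'][145:265,210:380]; save(s,'c1',None,4.5)
E
```

```text
disc [471.2 315.4] [468.3 310. ]
spacer [608.6 289.9] [602.3 286.3]
tip [579.1  97.1] [580.4  97.8]
tin [766.1 151.7] [771.1 152.6]
cup [374.4 -66. ] [384.3 -60.3]
sleeve far [ 611.  -199.6] [ 610.2 -206. ]
mouth [588.6 -36.7] [588.4 -31.1]
block [592.9  -8.8] [589.7 -13.7]
```

View pics/c1.png

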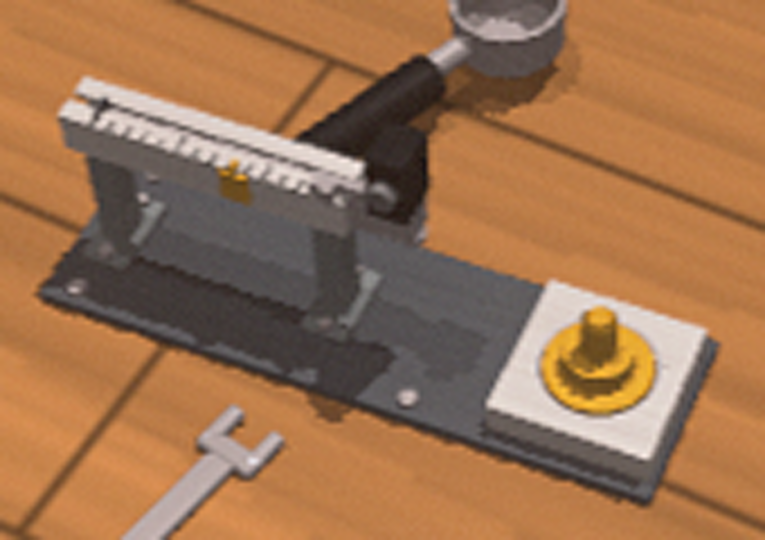

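The crop shows the sleeve with the clip tip at about (234,165), so the fixture is yawed by about +0.13 rad. I'll move over the spacer and turn the jaws to the fixture's x.

>>> drive_tool(motion=[[[-0.046,-0.0138,0.006],[0,0,0]],[[-0.046,-0.0138,0.006],[0,0,0]],[[-0.046,-0.0138,0.006],[0,0,0]],[[-0.046,-0.0138,0.006],[0,0,0]],[[-0.046,-0.0138,0.006],[0,0,0]],[[-0.046,-0.0138,0.006],[0,0,0]],[[-0.046,-0.0138,0.006],[0,0,0]],[[-0.046,-0.0138,0.006],[0,0,0]],[[-0.046,-0.0138,0.006],[0,0,0]],[[-0.046,-0.0138,0.006],[0,0,0]]], gripper=100, grip_force=30)

```text
t: 1.4
tool_pos: [605.7, 287.3, 170.9]
tcp_rot: [0.183, 0.983, -0.0, -0.0]
wrist_force: [0.4, 1.1, 0.0]
opening: 85.6
```

>>> drive_tool(motion=[[[0,0,0],[0,0,10.2]],[[0,0,0],[0,0,10.2]],[[0,0,0],[0,0,10.2]],[[0,0,0],[0,0,10.2]],[[0,0,0],[0,0,10.2]],[[0,0,0],[0,0,10.2]],[[0,0,0],[0,0,0]],[[0,0,0],[0,0,0]]])

```text
t: 2.4
tool_pos: [604.5, 288.4, 171.1]
tcp_rot: [0.657, 0.754, -0.0, -0.0]
wrist_force: [0.8, 0.5, 0.1]
opening: 85.6
```

```bash
python3 - <<'E'
from h import *
np.set_printoptions(precision=3,suppress=True)
s,p,r=pose(); print(s['t'],p,r.as_matrix(),s['joint_positions'])
f=grab('wrist'); save(f['frame'],'w1',None,1.25)
for P in [(605,288,18),(470,312,12),(580,97,72)]: print(np.array(proj(f,P))*1.25)
E
```

```text
2.4 [604.546 288.404 171.133] [[-0.138  0.99  -0.   ]
 [ 0.99   0.138 -0.   ]
 [-0.    -0.    -1.   ]] [ 0.356  0.613  1.294 -0.     1.234  0.218]
[399.569 223.202]
[209.724 161.437]
[328.039 495.227]
```

View pics/w1.png

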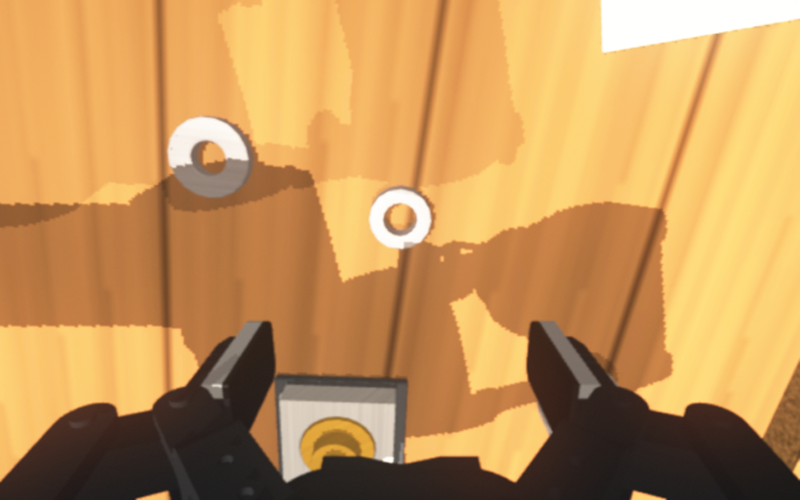

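The wrist view shows the spacer at (400.5,217), the disc at (209.5,156), and the pocket block below them.

```bash
python3 - <<'E'
from h import *
np.set_printoptions(precision=4,suppress=True)
f=load('wrist')
for n,u,v,z in [('sp',400.5,217,18),('disc',209.5,156,12)]:
    P=ray(f,u/1.25,v/1.25,z); s,p,r=pose(); print(n,P,'tool',r.inv().apply(P-p)/1000)
E
```

```text
sp [605.0337 292.5303  18.    ] tool [0.004  0.001  0.1532]
disc [469.8208 315.6934  12.    ] tool [ 0.0455 -0.1297  0.1592]
```

>>> drive_tool(motion=[[[0.004,0.001,0.045],[0,0,0]],[[0,0,0.045],[0,0,0]],[[0,0,0.04],[0,0,0]],[[0,0,0.025],[0,0,0]],[[0,0,0.012],[0,0,0]],[[0,0,0],[0,0,0]]])

```text
t: 3.2
tool_pos: [604.9, 292.5, 4.0]
tcp_rot: [0.658, 0.753, -0.0, -0.0]
wrist_force: [-0.6, -1.0, 0.2]
opening: 85.7
```

>>> drive_tool(motion=[[[0,0,0],[0,0,0]],[[0,0,0],[0,0,0]],[[0,0,0],[0,0,0]],[[0,0,0],[0,0,0]],[[0,0,0],[0,0,0]],[[0,0,0],[0,0,0]],[[0,0,0],[0,0,0]],[[0,0,0],[0,0,0]]], gripper=30, grip_force=30)

```text
t: 4.2
tool_pos: [605.6, 292.7, 5.6]
tcp_rot: [0.658, 0.753, 0.001, 0.0]
wrist_force: [-1.4, -0.6, 9.5]
opening: 42.6
```

>>> drive_tool(motion=[[[0,0,-0.045],[0,0,0]],[[0,0,-0.045],[0,0,0]],[[0,0,-0.036],[0,0,0]],[[-0.044,-0.017,0],[0,0,0]],[[-0.044,-0.017,0],[0,0,0]],[[0,0,0],[0,0,0]],[[0,0,0],[0,0,0]]])

```text
t: 5.08
tool_pos: [583.5, 200.9, 130.8]
tcp_rot: [0.658, 0.753, 0.0, 0.0]
wrist_force: [0.7, 0.3, -1.4]
opening: 42.9
```

```bash
python3 - <<'E'
from h import *
np.set_printoptions(precision=3,suppress=True)
s,p,r=pose(); print(s['t'],p,s['opening'],s['wrist_force'])
f=grab('wrist'); save(f['frame'],'w2',None,1.25)
for P in [(580,97,72),p]: print(np.array(proj(f,P))*1.25)
E
```

```text
5.075 [583.454 200.933 130.765] 42.923160496371366 [ 0.717  0.311 -1.388]
[368.247 440.504]
[397.875 328.238]
```

View pics/w2.png

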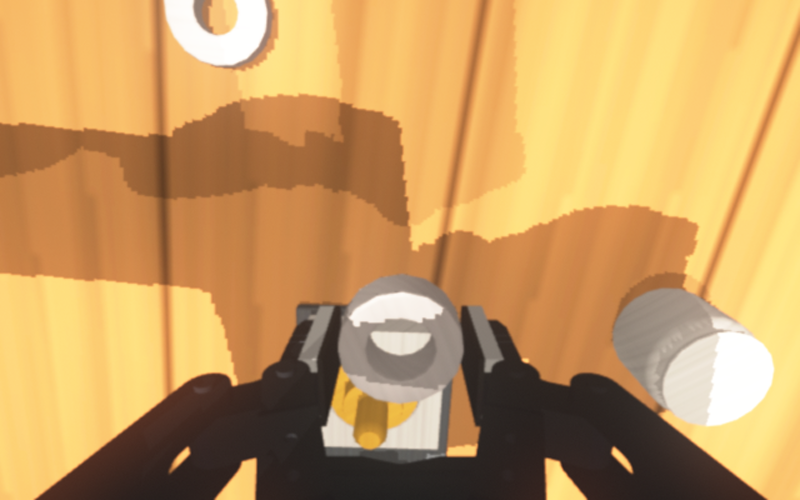

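The spacer is held flat, with its top-face centre at about (400.5,343). The spigot tip is at about (371,438).

```bash
python3 - <<'E'
from h import *
np.set_printoptions(precision=4,suppress=True)
f=load('wrist'); s,p,r=pose()
a=ray(f,400.5/1.25,343/1.25,p[2]+13);b=ray(f,371/1.25,438/1.25,72)
print(a,b,'tool',r.inv().apply(b-a)/1000, 'ring rel tcp',r.inv().apply(a-p))
img=f['frame']; g=img[205:375,255:385]; cv2.imwrite('pics/w2c.png',cv2.resize(g,None,fx=3.5,fy=3.5,interpolation=cv2.INTER_CUBIC))
E
```

```text
[584.202  202.4262 143.5868] [581.3492  98.9179  72.    ] tool [-0.1022 -0.0167  0.0716] ring rel tcp [  0.9878   0.8611 -12.9991]
```

View pics/w2c.png

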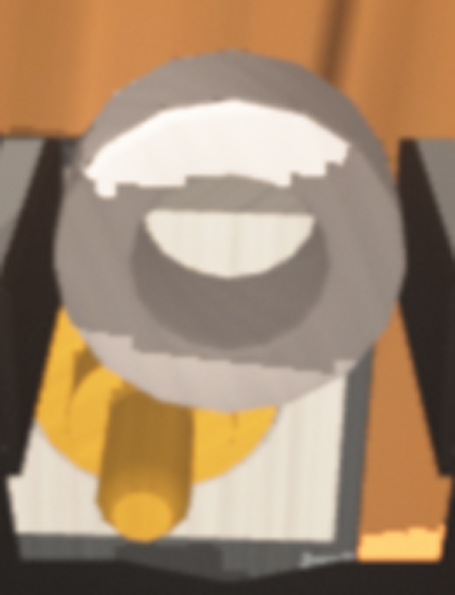

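The enlarged crop puts the ring's top-face centre at crop (230,260), native (320.7,279.3). The spigot's end face is at (141,517), native (295.3,352.7).

```bash
python3 - <<'E'
from h import *
np.set_printoptions(precision=4,suppress=True)
f=load('wrist'); s,p,r=pose()
a=ray(f,320.7,279.3,p[2]+13);b=ray(f,295.3,352.7,72)
print(a,b,'tool',r.inv().apply(b-a)/1000, 'ring rel tcp',r.inv().apply(a-p))
E
```

```text
[584.6374 200.1244 143.5868] [580.5203  96.8108  72.    ] tool [-0.1019 -0.0179  0.0715] ring rel tcp [ -1.3515   0.9849 -12.9996]
```

>>> drive_tool(motion=[[[-0.034,-0.006,0],[0,0,0]],[[-0.034,-0.006,0],[0,0,0]],[[-0.034,-0.006,0.005],[0,0,0]],[[0,0,0.02],[0,0,0]],[[0,0,0.02],[0,0,0]],[[0,0,0],[0,0,0]],[[0,0,0],[0,0,0]]])

```text
t: 6.0
tool_pos: [579.4, 97.9, 85.9]
tcp_rot: [0.658, 0.753, 0.0, 0.0]
wrist_force: [0.5, 0.0, -1.1]
opening: 42.9
```

>>> drive_tool(motion=[[[0,0,0.004],[0,0,0]],[[0,0,0.004],[0,0,0]],[[0,0,0.003],[0,0,0]],[[0,0,0],[0,0,0]]])

```text
t: 6.5
tool_pos: [578.8, 97.3, 74.0]
tcp_rot: [0.658, 0.753, -0.0, -0.0]
wrist_force: [0.4, 0.0, -0.9]
opening: 42.6
```

```bash
python3 - <<'E'
from h import *
f=grab('wrist'); g=f['frame'][190:330,240:400]
h=grab('side')['frame'][170:240,270:370]
a=cv2.resize(g,(480,420),interpolation=cv2.INTER_CUBIC);b=cv2.resize(h,(600,420),interpolation=cv2.INTER_CUBIC)[:,150:470]
cv2.imwrite('pics/w3.png',np.hstack([a,b]))
E
```

```text
(no output)
```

View pics/w3.png

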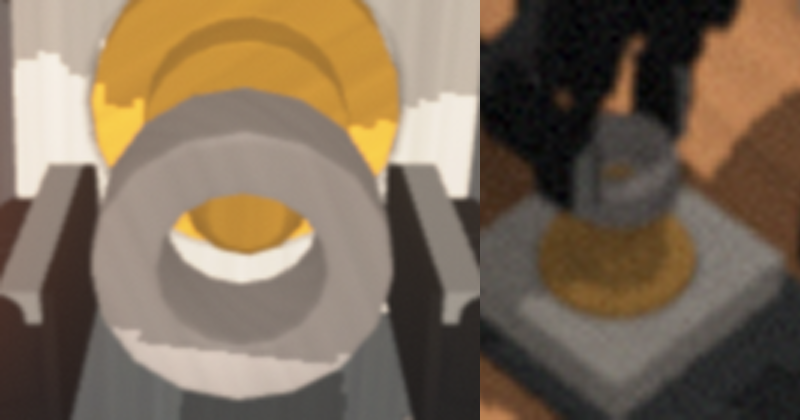

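The spigot tip shows inside the bore and is centred to 1–2 mm, with no force. I'll lower it.

>>> drive_tool(motion=[[[0,0,0.005],[0,0,0]],[[0,0,0.005],[0,0,0]],[[0,0,0.005],[0,0,0]],[[0,0,0.004],[0,0,0]],[[0,0,0.003],[0,0,0]],[[0,0,0],[0,0,0]]])

```text
t: 7.35
tool_pos: [578.8, 97.3, 52.1]
tcp_rot: [0.658, 0.753, -0.0, -0.0]
wrist_force: [-0.4, -0.2, -1.0]
opening: 42.7
```

>>> drive_tool(motion=[[[0,0,0.002],[0,0,0]],[[0,0,0],[0,0,0]]])

```text
t: 7.6
tool_pos: [578.9, 97.3, 50.2]
tcp_rot: [0.658, 0.753, -0.0, -0.0]
wrist_force: [0.2, -0.2, -0.2]
opening: 42.7
```

>>> drive_tool(motion=[[[0,0,0.0015],[0,0,0]],[[0,0,0],[0,0,0]]])

```text
t: 7.85
tool_pos: [579.1, 97.3, 49.5]
tcp_rot: [0.658, 0.753, 0.0, 0.0]
wrist_force: [-3.4, -0.2, 11.7]
opening: 42.8
```

Contact came at the expected height, so the spacer is seated. Releasing it and going for the disc.

>>> drive_tool(motion=[[[0,0,-0.0005],[0,0,0]],[[0,0,0],[0,0,0]],[[0,0,0],[0,0,0]],[[0,0,0],[0,0,0]],[[0,0,-0.04],[0,0,0]],[[0,0,-0.05],[0,0,0]],[[0.05,-0.017,0],[0,0,0]],[[0.055,-0.018,0],[0,0,0]],[[0.055,-0.018,0],[0,0,0]],[[0.05,-0.017,0],[0,0,0]]], gripper=100)

```text
t: 9.1
tool_pos: [480.5, 297.7, 139.4]
tcp_rot: [0.658, 0.753, 0.0, 0.0]
wrist_force: [-0.0, 0.1, 0.4]
opening: 85.4
```

>>> drive_tool(motion=[[[0.021,-0.008,0.02],[0,0,0]],[[0,0,0.02],[0,0,0]],[[0,0,0],[0,0,0]]])

```text
t: 9.48
tool_pos: [469.8, 315.6, 98.2]
tcp_rot: [0.658, 0.753, -0.001, -0.0]
wrist_force: [0.1, -0.4, 0.5]
opening: 85.6
```

```bash
python3 - <<'E'
from h import *
np.set_printoptions(precision=4,suppress=True)
s,p,r=pose(); print(s['t'],p,r.as_matrix()[:,0])
d=r.inv().apply(np.array([469.8,315.7,12])-p)/1000; print('to disc',d)
f=grab('wrist'); print(proj(f,(469.8,315.7,12)))
g=f['frame'].astype(int); hsv=cv2.cvtColor(f['frame'],cv2.COLOR_BGR2HSV)
m=((hsv[...,1]<60)&(hsv[...,2]>70)).astype(np.uint8); n,l,st,c=cv2.connectedComponentsWithStats(m)
for i in range(1,n):
    if st[i,4]>400: print(st[i],c[i])
h=grab('scene'); a=cv2.resize(f['frame'][60:300,160:480],(480,360)); b=cv2.resize(h['frame'][180:260,310:380],(315,360),interpolation=cv2.INTER_CUBIC)
cv2.imwrite('pics/w4.png',np.hstack([a,b]))
E
```

```text
9.475 [469.8335 315.6367  98.2201] [-0.134   0.991  -0.0009]
to disc [0.0001 0.0002 0.0862]
(np.float64(319.17414969073667), np.float64(202.20283261583094))
[ 278  164   79   76 3814] [316.8802 201.6028]
[161 258  48  61 880] [182.4205 288.6727]
[432 258  49  61 883] [457.9717 288.607 ]
```

View pics/w4.png

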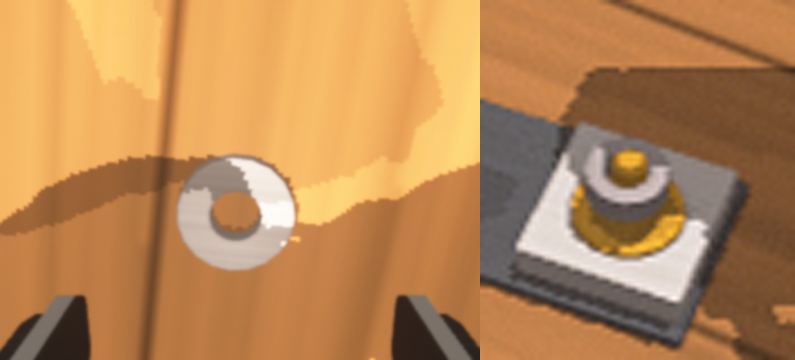

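The spacer sits on the shoulder and the disc is under the gripper. Grasping the disc.

>>> drive_tool(motion=[[[0,-0.001,0.035],[0,0,0]],[[0,0,0.035],[0,0,0]],[[0,0,0.018],[0,0,0]],[[0,0,0.009],[0,0,0]],[[0,0,0],[0,0,0]]])

```text
t: 10.2
tool_pos: [470.1, 315.7, 2.6]
tcp_rot: [0.658, 0.753, 0.0, 0.0]
wrist_force: [0.1, -0.7, 0.2]
opening: 85.1
```

>>> drive_tool(motion=[[[0,0,0],[0,0,0]],[[0,0,0],[0,0,0]],[[0,0,0],[0,0,0]],[[0,0,0],[0,0,0]],[[0,0,0],[0,0,0]],[[0,0,0],[0,0,0]],[[0,0,0],[0,0,0]]], gripper=45, grip_force=30)

```text
t: 11.08
tool_pos: [470.2, 315.9, 3.6]
tcp_rot: [0.658, 0.753, 0.001, 0.0]
wrist_force: [-2.2, -2.8, 14.4]
opening: 54.5
```

>>> drive_tool(motion=[[[0,0,-0.04],[0,0,0]],[[0,0,-0.04],[0,0,0]],[[-0.03,0.01,-0.02],[0,0,0]],[[-0.05,0.017,0],[0,0,0]],[[-0.05,0.017,0],[0,0,0]],[[-0.05,0.017,0],[0,0,0]],[[-0.04,0.014,0],[0,0,0]],[[-0.012,0.0044,0],[0,0,0]],[[0,0,0],[0,0,0]],[[0,0,0],[0,0,0]]])

```text
t: 12.32
tool_pos: [578.8, 97.4, 102.3]
tcp_rot: [0.658, 0.753, -0.0, -0.0]
wrist_force: [0.1, -0.4, -0.1]
opening: 54.0
```

>>> drive_tool(motion=[[[0,0,0.008],[0,0,0]],[[0,0,0.006],[0,0,0]],[[0,0,0],[0,0,0]]])

```text
t: 12.7
tool_pos: [578.9, 96.7, 87.5]
tcp_rot: [0.658, 0.753, -0.0, -0.0]
wrist_force: [0.3, -0.2, 0.5]
opening: 54.0
```

```bash
python3 - <<'E'
from h import *
np.set_printoptions(precision=4,suppress=True)
s,p,r=pose(); print(s['t'],p)
f=grab('wrist'); print(proj(f,(580.3,96.5,72)))
cv2.imwrite('pics/w5.png',cv2.resize(f['frame'][190:340,220:420],None,fx=4,fy=4,interpolation=cv2.INTER_CUBIC))
E
```

```text
12.7 [578.8721  96.6508  87.5175]
(np.float64(321.28150724980503), np.float64(248.16815503156076))
```

View pics/w5.png

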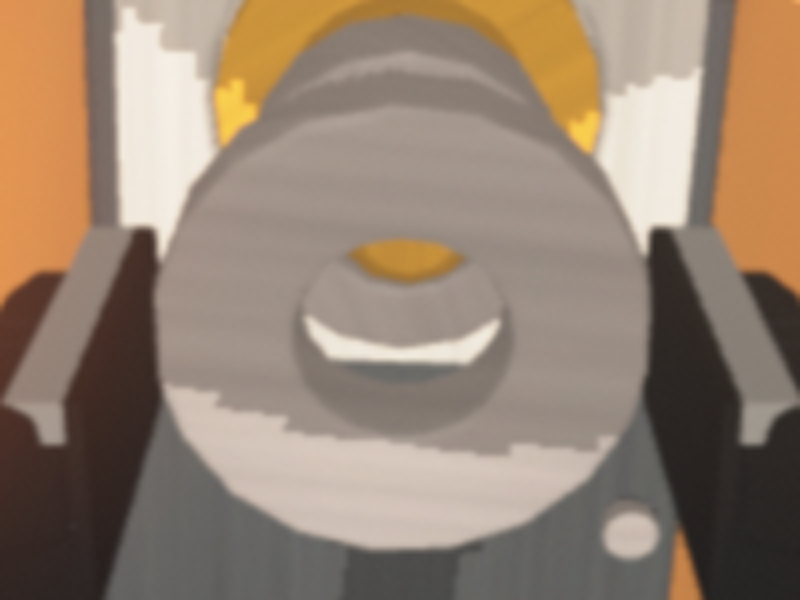

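The disc is held flat, with its top-face centre at crop (403,333). The spigot tip is visible through the bore at x≈406, front edge at row 283.

```bash
python3 - <<'E'
from h import *
np.set_printoptions(precision=4,suppress=True)
f=load('wrist'); s,p,r=pose()
a=ray(f,220+403/4,190+333/4,p[2]+9)
# spigot: front edge of tip
x=r.as_matrix()[:,0]
e=ray(f,220+406/4,190+283/4,72)
print('disc',a,r.inv().apply(a-p),'edge',e)
for rt in (5,6,7.5): print(rt, r.inv().apply(e+x*rt-a))
E
```

```text
disc [579.9902  96.724   96.8767] [ 0.0351  0.8561 -9.0007] edge [581.3491  89.5658  72.    ]
5 [-2.2769  0.4088 24.876 ]
6 [-1.2769  0.4088 24.876 ]
7.5 [ 0.2231  0.4088 24.876 ]
```

>>> drive_tool(motion=[[[-0.0006,0.0003,0.004],[0,0,0]],[[0,0,0.004],[0,0,0]],[[0,0,0.004],[0,0,0]],[[0,0,0.004],[0,0,0]],[[0,0,0.002],[0,0,0]],[[0,0,0],[0,0,0]]])

```text
t: 13.5
tool_pos: [579.7, 95.9, 70.1]
tcp_rot: [0.658, 0.753, 0.0, -0.0]
wrist_force: [-1.2, 2.7, -1.1]
opening: 53.9
```

>>> drive_tool(motion=[[[0,0,0.003],[0,0,0]],[[0,0,0],[0,0,0]]])

```text
t: 13.75
tool_pos: [579.8, 95.9, 67.2]
tcp_rot: [0.658, 0.753, 0.0, -0.0]
wrist_force: [0.1, 3.7, 1.0]
opening: 53.9
```

>>> drive_tool(motion=[[[0.0005,0,0.0015],[0,0,0]],[[0,0,0.001],[0,0,0]],[[0,0,0],[0,0,0]]])

```text
t: 14.12
tool_pos: [579.9, 96.6, 65.6]
tcp_rot: [0.658, 0.753, 0.0, 0.0]
wrist_force: [-5.0, 5.2, 16.4]
opening: 53.7
```

The contact force and height match a seated disc. Releasing, rising and looking at the gauge.

>>> drive_tool(motion=[[[0,0,-0.0005],[0,0,0]],[[0,0,0],[0,0,0]],[[0,0,0],[0,0,0]],[[0,0,0],[0,0,0]],[[0,0,-0.04],[0,0,0]],[[0,0,-0.05],[0,0,0]],[[0,0,-0.05],[0,0,0]],[[-0.03,0,-0.05],[0,0,0]],[[-0.05,0,0],[0,0,0]],[[-0.038,0,0],[0,0,0]]], gripper=100)

```text
t: 15.38
tool_pos: [595.8, -22.3, 256.0]
tcp_rot: [0.658, 0.753, 0.0, 0.001]
wrist_force: [0.6, -0.0, -0.4]
opening: 85.2
```

>>> drive_tool(motion=[[[0,0,0],[0,0,0]],[[0,0,0],[0,0,0]],[[0,0,0],[0,0,0]]])

```text
t: 15.75
tool_pos: [595.3, -19.7, 255.2]
tcp_rot: [0.658, 0.753, -0.0, -0.0]
wrist_force: [0.8, -0.3, 0.1]
opening: 85.7
```

```bash
python3 - <<'E'
from h import *
np.set_printoptions(precision=4,suppress=True)
s,p,r=pose(); print(s['t'],p)
f=grab('wrist'); h=grab('scene')
cv2.imwrite('pics/w6.png',np.hstack([cv2.resize(f['frame'][150:400,230:410],(432,600),interpolation=cv2.INTER_CUBIC),cv2.resize(h['frame'][150:270,300:373],(365,600),interpolation=cv2.INTER_CUBIC)]))
E
```

```text
15.75 [595.3217 -19.6978 255.1977]
```

View pics/w6.png

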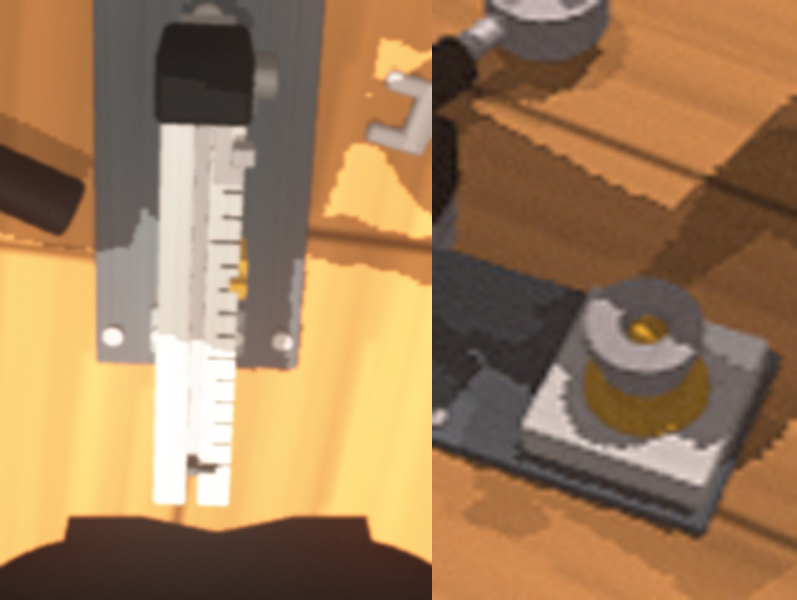

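The wrist crop shows the block's top face with its near edge at row 124, columns 157–253, and the button at +x. The sleeve is straight below it, the pointer is at (205,465), and the brass clip tip is at about (235,288). The scene half shows the disc seated flat with the spigot tip in its bore.

```bash
python3 - <<'E'
from h import *
np.set_printoptions(precision=2,suppress=True,linewidth=150)
f=load('wrist'); s,p,r=pose()
def P(u,v,z): return ray(f,230+u/2.4,150+v/2.4,z)
pts={'sl far L':(153,503,117),'sl far R':(229,503,117),'sl near L':(161,125,117),'sl near R':(246,125,117),'blk L':(157,122,158),'blk R':(253,122,158),'ptr':(205,463,120),'idx':(235,288,120)}
Q={k:P(*v) for k,v in pts.items()}
for k in Q: print(k,Q[k])
hf=(Q['sl far L']+Q['sl far R'])/2; hn=(Q['sl near L']+Q['sl near R'])/2
d=(hn-hf)[:2]; yf=d/np.linalg.norm(d); xf=np.array([yf[1],-yf[0]]); print('yaw',np.arctan2(-yf[0],yf[1]),'tool yaw',np.arctan2(r.as_matrix()[1,1],r.as_matrix()[0,1]))
b=(Q['blk L']+Q['blk R'])/2; print('block centre est',b[:2]+12*yf)
sp=np.array([580.0,96.5]); print('from spigot', sp-110*yf, 'sleeve far from spigot expected 300:',(sp-hf[:2])@yf,(sp-hf[:2])@xf)
print('ptr rel spigot (exp -280)',(Q['ptr'][:2]-sp)@yf,'idx',(Q['idx'][:2]-sp)@yf, (Q['idx'][:2]-sp)@xf)
hsv=cv2.cvtColor(f['frame'],cv2.COLOR_BGR2HSV)[245:280,318:340]
for i in range(35): print(245+i,' '.join('%3d'%x for x in hsv[i,:,1]))
E
```

```text
sl far L [ 594.5  -203.65  117.  ]
sl far R [ 625.67 -199.45  117.  ]
sl near L [578.96 -39.25 117.  ]
sl near R [608.87 -35.22 117.  ]
blk L [578.67 -24.44 158.  ]
blk R [607.47 -20.56 158.  ]
ptr [ 612.94 -178.4   120.  ]
idx [613.81 -98.44 120.  ]
yaw 0.09809375314605474 tool yaw 0.13502370860339777
block centre est [591.9  -10.56]
from spigot [590.77 -12.97] sleeve far from spigot expected 300: 299.56553871661873 -0.751483000035278
ptr rel spigot (exp -280) -276.80374447241786 idx -197.3148162985103 14.559181895585464
245  25  26  27  26  26  27  28  29  27  27  27  33  35  35  30  32  29  29  30  32  32  34
246  25  26  27  26  26  29  28  28  27  26  29  33  34  32  32  32  32  29  32  34  34  32
247  25  26  26  25  27  28  28  28  27  26  28  33  34  33  32  32  32  32  32  30  29  32
248  26  27  28  27  27  28  29  29  26  27  29  38  47  55  47  34  29  29  32  30  34  32
249  33  34  33  34  33  33  34  34  33  33  36  48  80 112  86  42  29  29  32  32  32  32
250  41  41  43  41  41  42  42  41  42  43  48  70 115 141 109  53  32  31  32  32  32  34
251  37  40  39  39 
[... 1947 characters left out ...]
  43  51  79 136 168 166 134  77  45  43  43  42  47  45
273  30  30  31  31  31  31  30  30  30  34  62 122 162 158 122  66  44  45  42  42  47  47
274  31  31  31  29  30  31  30  29  28  32  50  97 134 130  97  56  45  47  43  45  44  47
275  30  31  31  31  31  31  30  29  27  30  40  60  83  78  60  46  44  47  42  45  44  47
276  30  31  32  31  30  32  30  28  27  30  37  47  52  51  47  44  47  47  45  47  46  47
277  30  31  31  31  31  31  31  27  28  30  38  46  54  49  45  42  45  47  45  46  47  46
278  31  30  32  34  35  34  34  31  29  30  36  45  51  50  47  46  47  47  47  44  47  47
279  30  31  36  41  43  42  42  37  36  35  38  41  44  46  45  46  44  49  47  47  48  48
```

Fixture yaw is about 0.10 rad. The block centre is at about (591.2,-12.3) and the index tip needs about 84 mm of extension, which I'll refine once the pointer is close. Going down onto the grip block, centred on its squeezed width.

>>> drive_tool(motion=[[[0.008,-0.002,0.02],[0,0,2.1]],[[0,0,0.04],[0,0,0]],[[0,0,0.04],[0,0,0]],[[0,0,0.025],[0,0,0]],[[0,0,0.012],[0,0,0]],[[0,0,0],[0,0,0]],[[0,0,0],[0,0,0]]])

```text
t: 16.73
tool_pos: [593.1, -12.9, 119.3]
tcp_rot: [0.672, 0.741, 0.0, 0.001]
wrist_force: [0.4, 0.2, -0.3]
opening: 85.3
```

>>> drive_tool(motion=[[[0,0,0],[0,0,0]],[[0,0,0],[0,0,0]],[[0,0,0],[0,0,0]],[[0,0,0],[0,0,0]],[[0,0,0],[0,0,0]],[[0,0,0],[0,0,0]],[[0,0,0],[0,0,0]],[[0,0,0],[0,0,0]],[[0,0,0],[0,0,0]]], gripper=10, grip_force=30)

```text
t: 17.85
tool_pos: [591.2, -13.1, 118.7]
tcp_rot: [0.672, 0.741, -0.001, -0.001]
wrist_force: [-10.0, -1.8, 14.1]
opening: 31.3
```

The opening of 31.3 mm means the button is fully in. I'll relieve the side load, then draw the arm out.

>>> drive_tool(motion=[[[0,-0.0013,-0.001],[0,0,0]],[[0.004,0,0],[0,0,0]],[[0.008,0,0],[0,0,0]],[[0.012,0,0],[0,0,0]],[[0.012,0,0],[0,0,0]],[[0,0,0],[0,0,0]]])

```text
t: 18.6
tool_pos: [587.5, 24.0, 119.0]
tcp_rot: [0.671, 0.741, -0.0, -0.0]
wrist_force: [3.5, -1.4, -18.8]
opening: 31.1
```

>>> drive_tool(motion=[[[0.012,0,0.0005],[0,0,0]],[[0.012,0,0],[0,0,0]],[[0.012,0,0],[0,0,0]],[[0.008,0,0],[0,0,0]],[[0.003,0,0],[0,0,0]],[[0,0,0],[0,0,0]],[[0,0,0],[0,0,0]]])

```text
t: 19.48
tool_pos: [583.0, 69.3, 118.9]
tcp_rot: [0.672, 0.741, -0.0, -0.0]
wrist_force: [-2.8, -2.8, -2.5]
opening: 31.0
```

```bash
python3 - <<'E'
from h import *
np.set_printoptions(precision=2,suppress=True)
s,p,r=pose(); print(s['t'],p,s['opening'],s['wrist_force'])
f=grab('wrist');S=grab('scene');D=grab('side')
for n,g in (('w',f),('s',S),('d',D)): print(n,[proj(g,q) for q in [(591+9.8+0.,-98,120),(600,-97,120)]])
a=cv2.resize(S['frame'][165:215,220:320],(800,400),interpolation=cv2.INTER_CUBIC)
b=cv2.resize(D['frame'][195:285,340:450],(400,200*400//244 if 0 else 327),interpolation=cv2.INTER_CUBIC)[:200]
c=cv2.resize(f['frame'],(320,200))
cv2.imwrite('pics/w7.png',np.vstack([a,np.hstack([b,c,np.zeros((200,80,3),np.uint8)])]))
E
```

```text
19.475 [583.05  69.28 118.92] 30.973155500609256 [-2.82 -2.84 -2.46]
w [(np.float64(321.4784356495582), np.float64(515.3096159904774)), (np.float64(320.3091556685175), np.float64(514.0910324000356))]
s [(np.float64(264.04002246595866), np.float64(177.46700493694726)), (np.float64(264.58957191638524), np.float64(177.38644875234735))]
d [(np.float64(390.15847418627953), np.float64(233.81163278196465)), (np.float64(389.49770782619703), np.float64(233.7043432953767))]
```

View pics/w7.png

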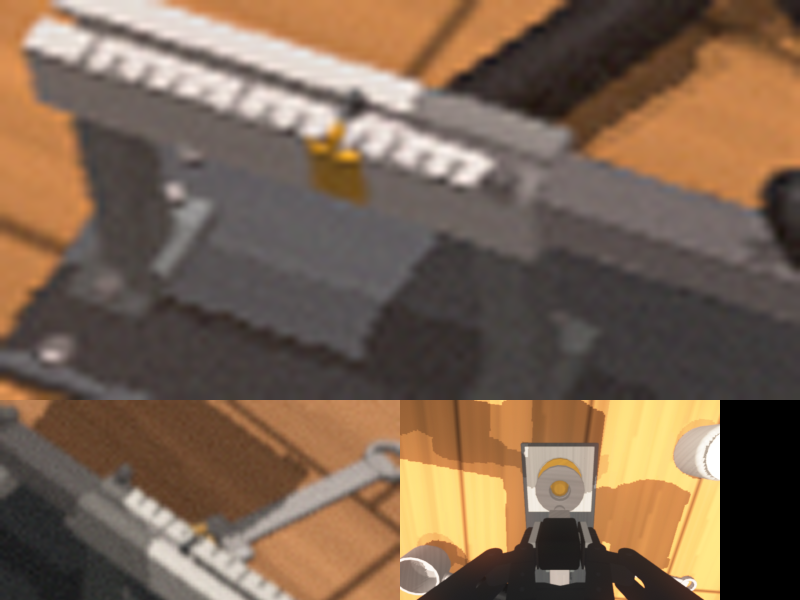

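In the scene crop the pointer tip is at about (355,92) and the brass finger tip at (338,126). In the side crop the brass tip is at (200,527) and the dark pointer at about (190,543). Next I'll compare both along the fixture's y.

```bash
python3 - <<'E'
from h import *
np.set_printoptions(precision=2,suppress=True)
S=load('scene');D=load('side'); s,p,r=pose()
yf=r.as_matrix()[:2,0]; xf=np.array([yf[1],-yf[0]]); sp=np.array([580,96.5])
def rel(f,u,v): q=ray(f,u,v,120)[:2]-sp; return q@xf,q@yf
print('scene ptr',rel(S,220+355/8,165+92/8),rel(S,220+354/8,165+98/8),'idx',rel(S,220+338/8,165+126/8),rel(S,220+338/8,165+132/8))
k=400/110; print('side ptr',rel(D,340+190/k,195+143/k),'idx',rel(D,340+200/k,195+127/k))
print('ptr by tcp', (p[:2]-sp)@yf-170, (p[:2]-sp)@xf, 'yaw',np.arctan2(-yf[0],yf[1]))
for x,y in((0,-200),(10,-200),(10,-195)): print(np.subtract(proj(S,np.append(sp+x*xf+y*yf,120)),(220,165))*8)
a=cv2.resize(S['frame'][168:192,250:275],(600,576),interpolation=cv2.INTER_CUBIC); 
b=cv2.resize(D['frame'][222:246,384:400],(200,300),interpolation=cv2.INTER_CUBIC); b=np.vstack([b,np.zeros((276,200,3),np.uint8)])
cv2.imwrite('pics/w8.png',np.hstack([a,b]))
E
```

```text
scene ptr (np.float64(-1.1073245202774769), np.float64(-196.2253460199413)) (np.float64(1.0870957326815296), np.float64(-195.44947439369753)) idx (np.float64(12.47564849325965), np.float64(-194.89186308714187)) (np.float64(14.530199244487582), np.float64(-193.8553971641963))
side ptr (np.float64(3.7454946842876313), np.float64(-199.26179685334205)) idx (np.float64(16.1908213152478), np.float64(-196.20689367345562))
ptr by tcp -197.41676725250488 0.42070446804231626 yaw 0.09696842248479369
[341.65  91.02]
[326.06 115.04]
[341.53 119.9 ]
```

View pics/w8.png

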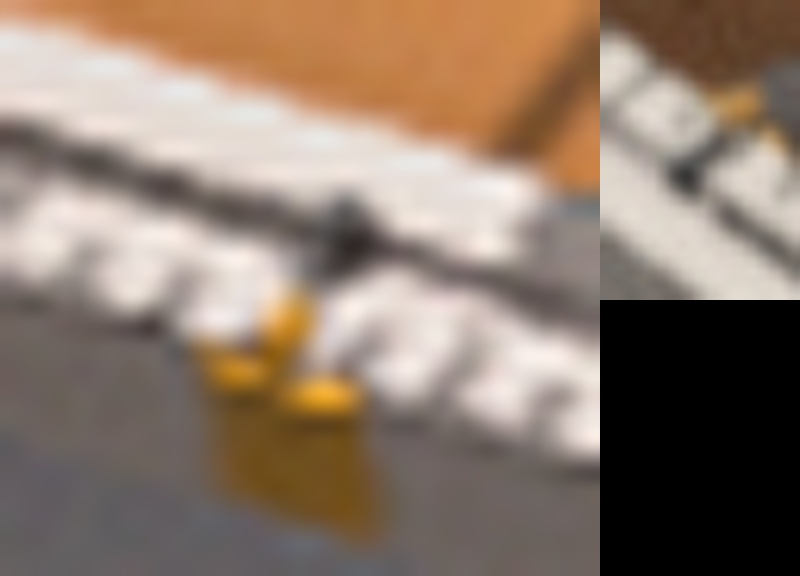

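Enlarged, the pointer is at (342,205–250) and the brass tip at (298,295). In the side inset the pointer is at (688,170) and the brass tip's left end at about (715,103). They are nearly aligned, so I'll compute what is left.

```bash
python3 - <<'E'
from h import *
np.set_printoptions(precision=2,suppress=True)
S=load('scene');D=load('side'); s,p,r=pose()
yf=r.as_matrix()[:2,0]; xf=np.array([yf[1],-yf[0]]); sp=np.array([580,96.5])
def rel(f,u,v): q=ray(f,u,v,120)[:2]-sp; return np.array([q@xf,q@yf])
print('scene ptr',rel(S,250+342/24,168+210/24),rel(S,250+342/24,168+230/24),'idx',rel(S,250+297/24,168+295/24))
for v in (160,170): print('side ptr',rel(D,384+86/12.5,222+v/12.5))
for u,v in ((112,100),(125,100)): print('idx',rel(D,384+u/12.5,222+v/12.5))
E
```

```text
scene ptr [  -0.3  -196.15] [   2.01 -194.99] idx [  11.11 -195.26]
side ptr [   0.94 -198.12]
side ptr [  -0.61 -199.35]
idx [  13.22 -193.51]
idx [  14.66 -194.94]
```

The estimates of what is left are +0.8 mm (scene), +1.3 mm (wrist plus TCP) and up to +4 mm (side, coarse). I'll nudge by 1.5 mm.

>>> drive_tool(motion=[[[0.0015,0,0],[0,0,0]],[[0,0,0],[0,0,0]],[[0,0,0],[0,0,0]],[[0,0,0],[0,0,0]]])

```text
t: 20.12
tool_pos: [582.9, 71.0, 118.8]
tcp_rot: [0.672, 0.741, -0.0, -0.0]
wrist_force: [-4.9, -3.9, 3.3]
opening: 31.2
```

```bash
python3 - <<'E'
from h import *
np.set_printoptions(precision=2,suppress=True)
s,p,r=pose(); print(s['t'],p,s['opening'],s['wrist_force'],np.abs(s['qvel']).max())
yf=r.as_matrix()[:2,0]; xf=np.array([yf[1],-yf[0]]); sp=np.array([580,96.5])
print('ext by tcp',(p[:2]-np.array([591.2,-13.1]))@yf)
D=grab('side');S=grab('scene')
for y in (-194,-196,-198):
  print(y,'scene',proj(S,np.append(sp+y*yf,120)),'side',proj(D,np.append(sp+y*yf,120)))
# darkest point along the slot, subpixel (pointer) 
for n,f,z in(('scene',S,121),('side',D,121)):
  v=cv2.cvtColor(f['frame'],cv2.COLOR_BGR2GRAY); hs=cv2.cvtColor(f['frame'],cv2.COLOR_BGR2HSV)
  ys=np.arange(-215,-175,.5)
  for x in (-2,0,2):
    pr=[cv2.getRectSubPix(v,(1,1),proj(f,np.append(sp+x*xf+y*yf,z)))[0,0] for y in ys]; i=int(np.argmin(pr)); print(n,'ptr x',x,ys[i],pr[i],int(np.median(pr)))
  for x in (9,11,13,15):
    sat=np.array([float(cv2.getRectSubPix(hs[...,1].copy(),(1,1),proj(f,np.append(sp+x*xf+y*yf,120)))[0,0]) for y in ys]); w=np.clip(sat-90,0,None); print(n,'idx x',x,(w@ys/w.sum()) if w.sum() else None,w.max())
E
```

```text
20.125 [582.91  71.04 118.85] 31.15987081880531 [-4.9  -3.94  3.33] 0.0019112798072612666
ext by tcp 84.54853398829363
-194 scene (np.float64(265.0089827154054), np.float64(177.11521588124032)) side (np.float64(388.9224041766998), np.float64(233.87239912234654))
-196 scene (np.float64(264.23708570376965), np.float64(176.87494675731284)) side (np.float64(389.73251292224904), np.float64(234.44553134844355))
-198 scene (np.float64(263.4658626002499), np.float64(176.63488740141165)) side (np.float64(390.54431242321976), np.float64(235.01985974286225))
scene ptr x -2 -175.5 140 212
scene ptr x 0 -194.0 86 168
scene ptr x 2 -193.0 55 115
scene idx x 9 None 0.0
scene idx x 11 -196.15714285714284 30.0
scene idx x 13 -195.85631067961165 88.0
scene idx x 15 -195.81803278688525 86.0
side ptr x -2 -198.0 65 141
side ptr x 0 -196.5 78 174
side ptr x 2 -196.5 104 199
side idx x 9 None 0.0
side idx x 11 -196.6375 9.0
side idx x 13 -195.91079295154185 51.0
side idx x 15 -191.68035714285713 57.0
```

Both cameras now agree within about ±2 mm: scene pointer −194 against index −196, side −196.5 against −196. The grip is steady, so I'm handing in.

```bash
python3 -c "
from rig import env
print(env.close_job())"
```

```text
the job is handed in; nothing more can be done
None
```

I handed in the job with all the steps done, after about 20 s of the allowed 59 s. No verdict came back, so success isn't confirmed.

- **Stack:** The spacer went over the spigot and was let go, then the top disc was set on it. Each met the expected contact at its seated height. Later pictures showed the spacer on the shoulder, and the disc lying flat with the spigot tip in its bore.
- **Gauge arm:** I squeezed the grip block to a 31 mm reading, which means the button is fully in. I then drew the arm out about 84.5 mm and held it there with a 30 N grip. It was at rest with 7 N or less on the wrist.
- **Pointer against index:** The cameras disagreed slightly. The scene view put the pointer about 2 mm past the index, and the side view about 0.5 mm short. An earlier, coarser side reading said up to 4 mm short. I nudged the arm 1.5 mm after that and went with the later readings, which are within the 4 mm tolerance.
- **Bystanders:** I did not knowingly touch the index, portafilter, spanner or tin, but I did not measure their positions again at the end.

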